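Load a sample carrier through the sprung flap of a loading lock

TASK

Load the sample carrier into the analyser's loading lock: set it flat in the open bay with its round nose towards the shut flap, then push it along, gently and without jamming, in through the sprung flap and on until its nose presses the sprung pad at the far end with about 10 N (never more than 15 N) for a moment. Let go, leaving the carrier inside and the flap sprung fully shut behind it, and do not disturb the cork block, the jar or the cup.

Things in the scene. Friction and masses are not known exactly. Their poses are not given: they have to be found in the camera images.
- carrier: Loose sample carrier, 200 to 400 g, origin under its block's centre. Aluminium block 44 (x) x 48 (y) x 30 (z) mm with a round nose of radius 20 mm at its +x end (tip 42 mm ahead of the origin; tail 22 mm behind). Over the origin stands a black tab 12 mm thick (x), 24 wide (y), 30 to 93 mm above the underside: pinch it from above across the 12 mm, 65 to 85 mm up.
- port: Fixed loading lock: an open bay, a flap, a roofed chamber in line. +x is the loading direction; origin on the bench, on the centre line, in the shut flap's plane (x = 0). Its floor is 6 mm above the bench, 102 mm wide, from x = -115 to 190 mm. Keep the carrier's force against its walls, roof and flap below 25 N.
- bay (a point): Point on the floor of the open-topped bay, at x = -62 mm of the lock, axes as the lock: set the carrier's origin here, its nose then 20 mm short of the flap. Bay walls 60 mm apart, 32 mm high, from x = -115 mm of the lock; from x = -35 to -12 mm they funnel to a throat 52 mm wide whose posts are 45 mm high.
- chamber (a point): Point on the chamber's floor at x = +79 mm of the lock, axes as the lock. The flap springs shut only once the carrier's origin is past here. Chamber x = 0 to 180 mm, side walls at y = -26 and +36 mm; roof 41 to 45 mm above the bench with an open slot |y| < 17 mm along it, through which the tab stands up: fingers holding the tab pass over the roof. The block cannot go in from above.
- flap (a joint): Angle of the one-way flap, a steel leaf 55 mm wide, 26 high, on an upright pin at y = +31 mm of the lock: 0 = shut across the throat (it cannot swing into the bay), growing to 1.6 rad as it is pushed into the chamber. A light spring (some 2 to 8 N at the nose) always drives it shut.
- pad (a joint): Travel (m) of the white sprung pad at the chamber's end, facing the nose: 0 = free, grows as pressed, 2.5 N per mm, ends at 8 mm; springs back. A screw sets its place, different each time: the nose meets it with the carrier's origin anywhere from x = +84 to +112 mm of the lock, so find it by feel. Right is 2 to 6 mm (5 to 15 N). Sliding friction on the floor adds about 1 to 4 N to the push.
- cork: Cork block 100 x 60 x 40 mm, loose bystander, origin under its centre.
- jar: Amber glass jar, 44 mm across, 65 mm high, loose bystander, origin under its centre.
- cup: Small steel cup, 60 mm across, 45 mm high, loose bystander, origin under its centre.
- nose (a point): The tip of the carrier's round nose, 42 mm ahead of its origin, 15 mm above its underside.
There are look-alikes about, which are no part of the job. What is shaped like the carrier but blue is not meant.

How it is judged:
By the outcome, as a careful person would: the job done as asked, in the order asked, and still so for the second after the job is handed in, with the robot touching nothing.
It also fails if it takes over 72 s, if anything falls off the work surface, if the arm or the gripper's body presses on something with over 40 N, if the wrist force passes 120 N, or if a joint passes its speed limit or range.

ROBOT

A 6-joint arm with a two-finger parallel gripper is mounted at the origin on the work surface. World frame = base frame: x ahead of the robot, y to its left, z up, the work surface at z = 0. Lengths are in m, angles in rad, forces in N, time in s.
With the tool pointing down it reaches from about 0.375 to 0.9 m from the base axis. Payload 3.1 kg.
Tool frame: the origin (TCP) lies at the very end of the fingers, on their centre line; the grasp point (between the pads) lies 19 mm behind it (manip.tcp_to_grasp is the distance from the TCP to the grasp point, in m); z points along the fingers, y is the line along which they close (so a half turn about z gives the same grasp; the last joint's range is limited). The gripper opens to 85 mm and grips with 20 to 120 N. Pads are 22 mm wide; open, the fingers measure 114 mm over their backs; the gripper's body (76 mm by 85 mm) begins 54 mm behind the grasp point. The pads swing forward as they close: fully open they stand 13 mm farther back than shut.
Start: joints at [1.165, 0.527, 1.433, -0, 1.181, -0.178], TCP at [0.14, 0.609, 0.231] pointing down, gripper open.
Joint ranges: [-3.08, 3.08], [-0.75, 2.2], [0.22, 2.44], [-1.43, 4.57], [0, 2.65], [-2.85, 2.85]. Speed limits (rad/s): [2.79, 2.79, 3.14, 3.14, 3.14, 3.14].

INTERFACE

Orientations are given as a unit quaternion [x, y, z, w].
In Python, from station import manip gives the robot as it stands. The module is installed in compiled form; this text tells all that it offers.
- The arm moves only by the tool step_arm, never from a script. Its argument "commands" is one flat list of numbers, 6 for each row, row after row: the shift along the tool's x, y, z in m, then the turn, a rotation vector about the tool's x, y, z in degrees. A call has exactly 10 rows; each row is the pose to reach, as a shift and turn from the pose commanded when the call began, along the tool's axes at that moment; what a row does not reach only later rows make up. A row lasts 1/10 s, in which the tool goes at most 50 mm and 8.59 degrees, less where a joint would pass 70% of its speed; a pose out of reach is approached as far as the arm can. A call with a gripper value outside its range is refused whole. "jaw" is the opening in per cent of the stroke, from 0 (shut) to 100 (fully open), set as the call begins (left out, the last holds). The fingers move at their own pace and stop on an object; "grip_force" is the grip in N (left out, the last holds). Time passes only in rows, so rows that repeat a pose let the fingers close, or fill a call up. It gives the time, the measured TCP pose, the force, the opening and the grip force at its end, in the units of the state.
- manip.sense(): the state, without advancing time (a new reading comes with each control period).
- manip.snapshot(name): name is "scene" or "side" or "wrist"; returns a dict with "pixels" (384x512x3 uint8, blue, green, red), "fx", "fy", "cx", "cy" (pixels), "R" (3x3) and "t" (3): a world point X has camera coordinates R X + t; the wrist camera has in their place "mount" (4x4, takes a point from camera to tool coordinates, whose origin is the TCP and whose axes are the flange's). Camera axes: x right, y down, z forward; pixel columns grow to the right and rows downward; lengths in m; the calibration is good to about 2 mm. The wrist camera is an equidistant fisheye: a pixel r from the principal point sees the ray r / f radians off the axis. A picture is of the moment at which its call begins: read the wrist's pose just before it. There is no depth.
- manip.sign_off(): hands the job in; it is judged then, once.
The state is a dict: "t": time; "q": joint angles; "qd": joint speeds; "tau": joint torques, N m; "tcp_pos": TCP position; "tool_rot": TCP orientation; "force": force on the tool from outside, world axes, zero at the start; "ft_torque": the same for the moment, N m; "finger_gap": opening from 0.0 (shut) to 1.0 (fully open); "gripper_force": force on a finger pad.
Only numpy, scipy, OpenCV 4.12 (cv2) and the standard library are available. Lean on these libraries where they do the work, as an engineer would, in place of code of your own. Each camera call takes 0.05 s, during which the arm holds its last target. There are 200 camera calls.

## Working session

There is one attempt and no reset: what is moved stays moved. The work goes in short steps, Python scripts to look and compute and a tool call to move; the robot and the scene stay as the last step left them, time stands still between calls to the robot, and variables do not carry over. Pictures are saved under pics/ and viewed, at most 10 in all, crops included, and the job is handed in when it is done.

Besides the shell and the picture viewer there is one more tool, called after ">>>" by a JSON object that holds its "fn" and its "kwargs", one argument or row to a line. step_arm: Moves the arm, as the interface text tells. Its arguments: {"type":"object","properties":{"commands":{"type":"array","items":{"type":"number"}},"jaw":{"type":"number"},"grip_force":{"type":"number"}},"required":["commands"]}

```bash
mkdir -p pics
python3 - <<'E'
from station import manip
import cv2, numpy as np, pickle
s=manip.sense(); print({k:np.round(v,4) for k,v in s.items()}, manip.tcp_to_grasp)
d={}
for n in("scene","side"):
    c=manip.snapshot(n); d[n]=c; cv2.imwrite(f"pics/{n}0.png",cv2.resize(c["pixels"],(800,600),interpolation=cv2.INTER_CUBIC))
    print(n,c["fx"],c["cx"],c["cy"],np.round(-np.array(c["R"]).T@np.array(c["t"]),3))
pickle.dump(d,open("cams.pkl","wb"))
E
```

```text
{'t': np.float64(0.0), 'q': array([ 1.1655,  0.5285,  1.4339, -0.    ,  1.1814, -0.1785]), 'qd': array([ 0.0007,  0.0005,  0.0007,  0.0011, -0.0013, -0.0006]), 'tau': array([-1.40000e-03, -4.42345e+01, -1.78025e+01, -4.00000e-04,
        8.50000e-03,  0.00000e+00]), 'tcp_pos': array([0.1402, 0.6083, 0.2303]), 'tool_rot': array([ 1.131e-01,  9.936e-01, -1.000e-03, -3.000e-04]), 'force': array([-0.0546, -0.8923,  0.0792]), 'ft_torque': array([ 0.0454, -0.016 ,  0.0189]), 'gripper_force': np.float64(0.0), 'finger_gap': np.float64(1.0019)} 0.0187
scene 350.14253909689916 254.0327631383417 191.86196899413395 [ 1.003 -0.477  0.552]
side 354.85667401566315 254.68347455990082 190.33943439708065 [0.263 0.354 0.622]
```

View pics/scene0.png

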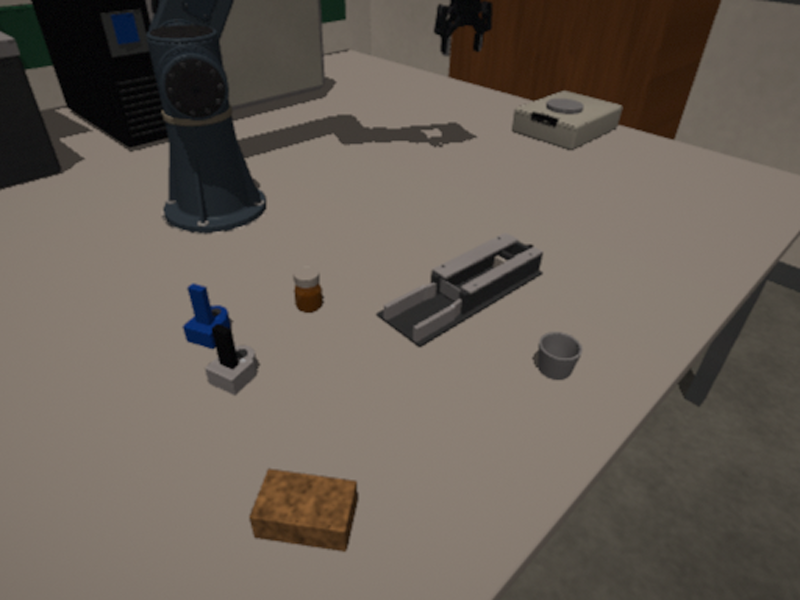

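View pics/side0.png

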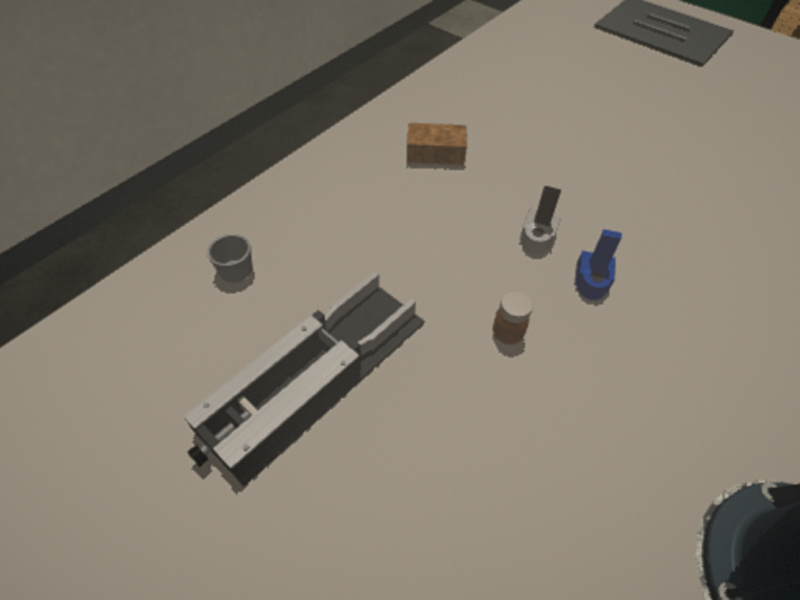

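Candidates for the carrier in the scene picture are the aluminium block with the black tab at (232,362) and the blue look-alike at (207,318). I choose the aluminium one. The lock is at about (460,290), with its open bay at the near-left end and its chamber at the far right. The jar is at (308,290), the cup at (558,355) and the cork at (305,508).

Run:
```python
import cv2, numpy as np, pickle
d=pickle.load(open("cams.pkl","rb"))
g=lambda im:np.clip(255*(im/255.)**0.7,0,255).astype(np.uint8)
a=g(d["side"]["pixels"][170:315,115:275]); cv2.imwrite("pics/port.png",cv2.resize(a,None,fx=4,fy=4,interpolation=cv2.INTER_CUBIC))
b=g(np.hstack([d["side"]["pixels"][112:192,325:400],d["scene"]["pixels"][178:258,112:170]]))
cv2.imwrite("pics/car.png",cv2.resize(b,None,fx=6,fy=6,interpolation=cv2.INTER_CUBIC))
```

```text
(no output)
```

View pics/port.png

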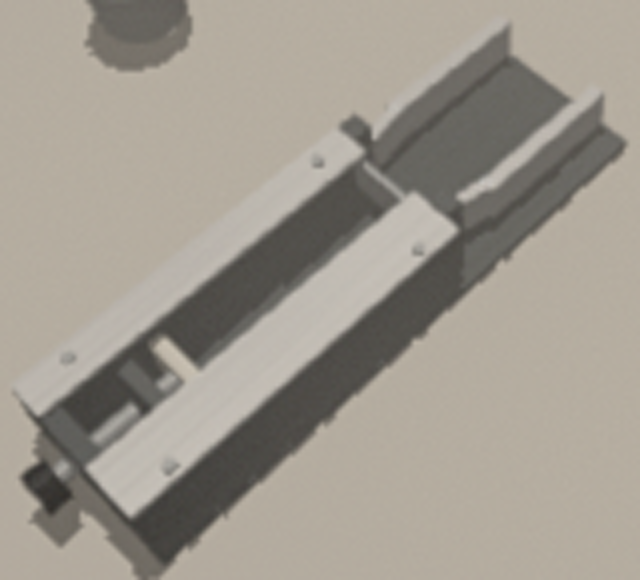

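View pics/car.png

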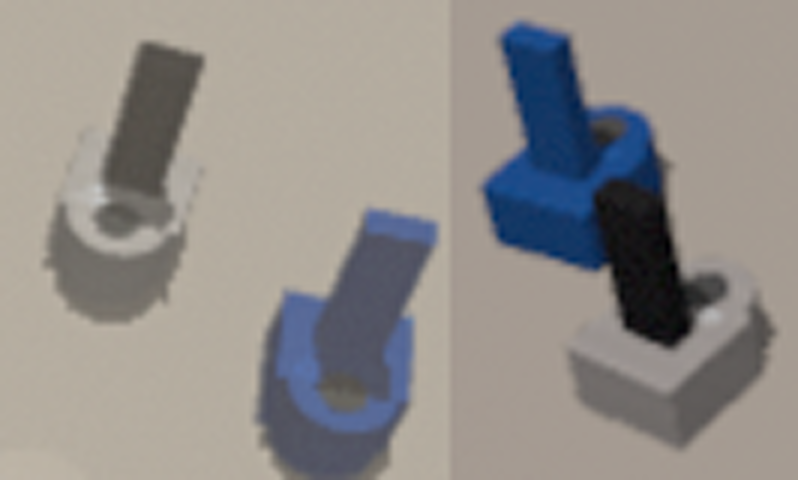

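The crop confirms the choice: an aluminium block with a black tab, its nose ring pointing away from the scene camera, and the blue one is separate. In the lock crop, the slot's inner corners are at about (365,155), (415,193), (38,413) and (88,467). The bay's wall ends are at (508,25) and (602,92), and its floor corner is at (625,145).

```bash
cat > h.py <<'E'
import numpy as np, pickle, cv2
from scipy.optimize import least_squares
from scipy.spatial.transform import Rotation as Ro
d=pickle.load(open("cams.pkl","rb"))
def proj(c,X):
    p=X@np.array(c["R"]).T+np.array(c["t"]); return np.c_[c["fx"]*p[:,0]/p[:,2]+c["cx"],c["fy"]*p[:,1]/p[:,2]+c["cy"]]
def W(p,L): 
    c,s=np.cos(p[2]),np.sin(p[2]); return np.c_[p[0]+c*L[:,0]-s*L[:,1],p[1]+s*L[:,0]+c*L[:,1],L[:,2]]
def fit(obs,p0):  # obs: (cam,L mm,pixel)
    f=lambda p:np.concatenate([(proj(d[c],W(p,np.array(L)[None]/1000))[0]-px) for c,L,px in obs])
    r=least_squares(f,p0,loss="soft_l1"); return r.x,f(r.x).reshape(-1,2)
E
python3 - <<'E'
from h import *
P=lambda u,v:("side",115+(u+.5)/4-.5,170+(v+.5)/4-.5)
S=lambda u,v:("side",325+(u+.5)/6-.5,112+(v+.5)/6-.5)
C=lambda u,v:("scene",112+(u-450+.5)/6-.5,178+(v+.5)/6-.5)
mk=lambda q,L:(q[0],L,np.array(q[1:]))
port=[mk(P(365,155),(0,-17,45)),mk(P(415,193),(0,17,45)),mk(P(38,413),(180,-17,45)),mk(P(88,467),(180,17,45)),
 mk(P(625,145),(-115,51,6)),mk(P(510,28),(-115,-30,32)),mk(P(600,92),(-115,32,32)),mk(P(510,58),(-115,-30,6))]
car=[mk(C(568,347),(-22,24,30)),mk(C(680,390),(-22,-24,30)),mk(C(680,447),(-22,-24,0)),mk(C(582,400),(-22,24,0)),
 mk(C(627,325),(-6,12,30)),mk(C(672,348),(-6,-12,30)),mk(C(597,192),(-6,12,93)),
 mk(S(205,57),(-6,12,93)),mk(S(147,42),(-6,-12,93)),mk(S(105,185),(6,-12,30)),mk(S(163,195),(6,12,30)),mk(S(62,200),(22,-24,30)),mk(S(185,232),(22,24,30))]
for o,p0s in((port,[(.5,.3,y) for y in (0,1.5,3,-1.5)]),(car,[(.5,0,y) for y in (0,1.5,3,-1.5)])):
    b=min((fit(o,p) for p in p0s),key=lambda r:np.abs(r[1]).sum()); print(np.round(b[0],4)); print(np.round(b[1],1).tolist())
E
```

```text
[0.5606 0.1092 1.5038]
[[-0.3, 0.9], [-0.9, 1.6], [3.6, -1.3], [2.8, -1.8], [-1.2, -0.2], [0.0, 0.6], [-1.1, 0.7], [0.2, 0.5]]
[ 0.4659 -0.2471  1.9103]
[[-0.9, -0.4], [-1.3, -0.2], [1.0, 0.4], [-0.6, 0.9], [-1.1, 0.4], [0.4, 0.1], [-1.6, -0.2], [0.1, 0.4], [-1.0, 0.2], [-1.1, 0.2], [-0.6, 1.2], [-0.4, 1.0], [-0.4, 1.0]]
```

>>> {"fn": "step_arm", "kwargs": {
  "commands": [-0.03,-0.025,0,0,0,-1,-0.07,-0.06,0,0,0,-2,-0.11,-0.09,0,0,0,-3,-0.15,-0.125,0,0,0,-4,-0.19,-0.16,0,0,0,-5,-0.23,-0.19,0,0,0,-6,-0.27,-0.225,0,0,0,-7,-0.31,-0.26,0,0,0,-8,-0.35,-0.295,0,0,0,-9,-0.38,-0.32,0,0,0,-9],
  "jaw": 40
}}

```text
t: 1.1
tcp_pos: [0.4347, 0.2162, 0.2312]
tool_rot: [0.035, 0.999, 0.0, -0.0]
force: [0.1, 1.1, -0.6]
finger_gap: 0.403
gripper_force: 0.0
```

Run:
```python
from h import *
P=lambda u,v:("side",115+(u+.5)/4-.5,170+(v+.5)/4-.5)
mk=lambda q,L:(q[0],L,np.array(q[1:]))
port=[mk(P(365,155),(0,-17,45)),mk(P(415,193),(0,17,45)),mk(P(38,413),(190,-17,45)),mk(P(88,467),(190,17,45)),
 mk(P(625,145),(-115,51,6)),mk(P(510,28),(-115,-30,32)),mk(P(600,92),(-115,32,32)),mk(P(510,58),(-115,-30,6))]
b=fit(port,(.56,.109,1.5)); print(np.round(b[0],4)); print(np.round(b[1],1).tolist())
S=lambda u,v:("side",325+(u+.5)/6-.5,112+(v+.5)/6-.5)
bl=[mk(S(437,222),(-6,12,93)),mk(S(370,208),(-6,-12,93)),mk(S(365,226),(6,-12,93)),mk(S(435,240),(6,12,93)),mk(S(285,292),(-22,-24,30))]
b=fit(bl,(.4,-.2,1.7)); print(np.round(b[0],4)); print(np.round(b[1],1).tolist())
from station import manip; s=manip.sense(); print(s["t"],s["tcp_pos"],s["tool_rot"])
```

```text
[0.5612 0.106  1.4997]
[[0.6, -0.3], [-0.0, 0.4], [-0.3, 0.7], [-1.2, 0.4], [-0.4, -1.2], [1.0, -0.4], [-0.3, -0.3], [1.1, -0.4]]
[ 0.3628 -0.2263  1.9882]
[[0.1, -0.3], [-0.5, -0.4], [0.0, 0.7], [0.3, 0.7], [-0.0, -0.7]]
1.1 [0.43465224 0.21617489 0.23116767] [ 3.47690456e-02  9.99395340e-01  5.17772670e-08 -2.61012979e-04]
```

>>> {"fn": "step_arm", "kwargs": {
  "commands": [-0.02,-0.02,0,0,0,0,-0.045,-0.05,0,0,0,0,-0.07,-0.08,0,0,0,0,-0.09,-0.11,0,0,0,0,-0.11,-0.135,0,0,0,0,-0.126,-0.158,0,0,0,0,-0.126,-0.158,0,0,0,0,-0.126,-0.158,0,0,0,0,-0.126,-0.158,0,0,0,0,-0.126,-0.158,0,0,0,0]
}}

```text
t: 2.1
tcp_pos: [0.5479, 0.0527, 0.2312]
tool_rot: [0.034, 0.999, 0.0, -0.0]
force: [-1.0, 0.3, 0.2]
finger_gap: 0.404
gripper_force: 0.0
```

```bash
cat >> h.py <<'E'
def wrist(name,save=True):
    from station import manip
    s=manip.sense(); c=manip.snapshot("wrist"); c["p"]=np.array(s["tcp_pos"]); c["q"]=np.array(s["tool_rot"])
    pickle.dump(c,open(f"{name}.pkl","wb")); return c
def wproj(c,X):  # world -> pixel
    M=np.array(c["mount"]); T=(X-c["p"])@Ro.from_quat(c["q"]).as_matrix()
    k=(T-M[:3,3])@M[:3,:3]; r=np.hypot(k[:,0],k[:,1]); th=np.arctan2(r,k[:,2])
    return np.c_[c["fx"]*th*k[:,0]/r+c["cx"],c["fy"]*th*k[:,1]/r+c["cy"]]
def fitw(c,L,px,p0):
    L=np.array(L)/1000.; f=lambda p:(wproj(c,W(p,L))-px).ravel()
    r=least_squares(f,p0,loss="soft_l1"); return r.x,f(r.x).reshape(-1,2)
E
python3 - <<'E'
from h import *
c=wrist("w1"); print(c["p"],c["q"],c["fx"],c["cx"],c["cy"]); print(np.round(c["mount"],3))
im=c["pixels"].copy(); im=np.clip(255*(im/255.)**.7,0,255).astype(np.uint8)
cv2.imwrite("pics/w1.png",cv2.resize(im,(800,600),interpolation=cv2.INTER_CUBIC))
L=np.array([(0,-17,45),(0,17,45),(190,-17,45),(190,17,45),(-115,51,6),(-115,-51,6),(-115,-30,32),(-115,30,32)])/1000
print(np.round(wproj(c,W((.5612,.106,1.4997),L))*800/512).tolist())
E
```

```text
[0.5478907  0.05273349 0.23120507] [ 3.41122058e-02  9.99417899e-01  1.17562576e-04 -4.55141268e-04] 297.3186396354542 259.32481141693046 195.89706524593694
[[ 0.001 -0.959 -0.283  0.073]
 [ 1.     0.001  0.     0.   ]
 [ 0.    -0.283  0.959 -0.144]
 [ 0.     0.     0.     1.   ]]
[[477.0, 309.0], [479.0, 265.0], [691.0, 310.0], [697.0, 271.0], [329.0, 213.0], [333.0, 334.0], [327.0, 320.0], [324.0, 244.0]]
```

View pics/w1.png

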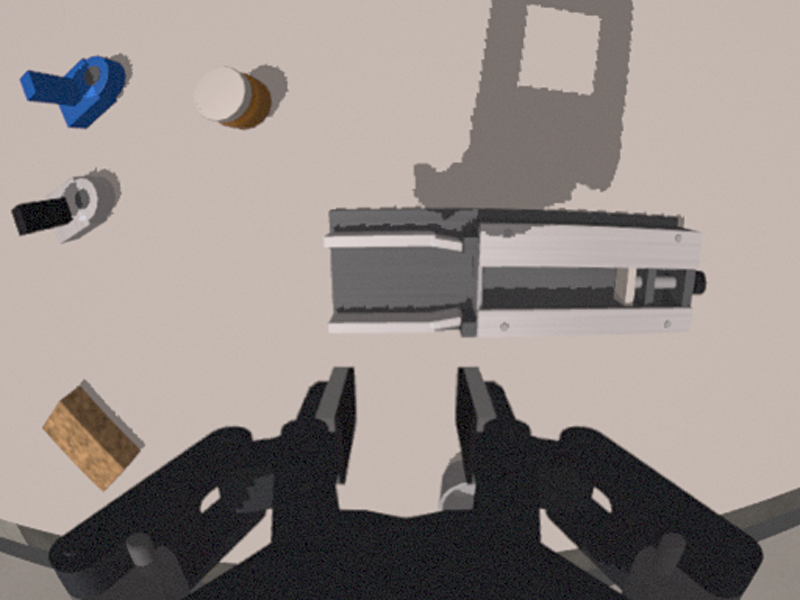

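The wrist view shows the lock with its bay at (400,280), the flap near (478,285) and the pad at (625,285). The carrier is at (70,205), the blue one at (85,90), the jar at (230,100) and the cork at (92,435). The predictions agree to about 3 px. I'll enlarge the lock for a refined fit.

Run:
```python
from h import *
c=pickle.load(open("w1.pkl","rb")); im=np.clip(255*(c["pixels"]/255.)**.6,0,255).astype(np.uint8)
a=cv2.resize(im[128:222,204:334],None,fx=6,fy=6,interpolation=cv2.INTER_CUBIC)
cv2.imwrite("pics/w1a.png",a)
```

```text
(no output)
```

View pics/w1a.png

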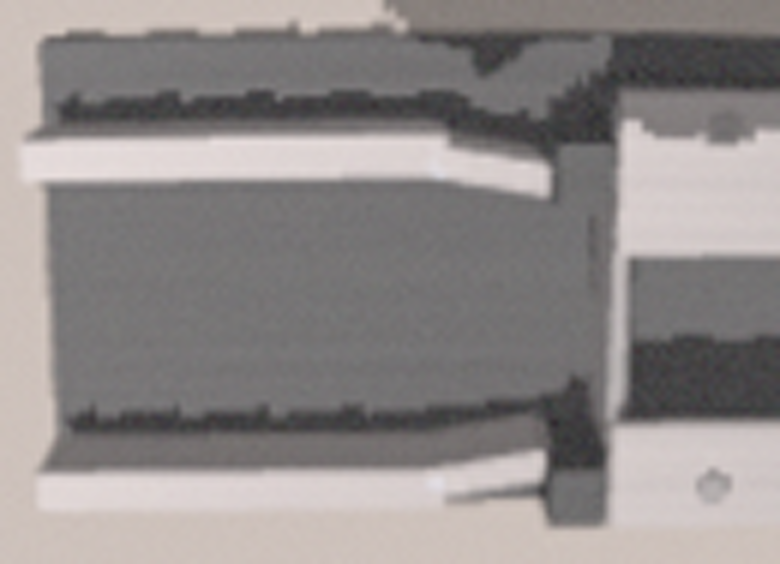

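Run:
```python
from h import *
c=pickle.load(open("w1.pkl","rb"))
o=[((-115,51,6),(43,38)),((-115,30,32),(22,183)),((-115,-30,32),(45,470)),((-115,-30,6),(58,433)),((-35,30,32),(445,180)),((-35,-30,32),(440,470)),
((-12,-26,45),(548,468)),((0,-26,45),(605,468)),((-12,26,32),(552,198)),((0,17,45),(622,257)),((0,-17,45),(612,418))]
L=[a for a,_ in o]; px=np.array([((u+.5)/6-.5+204,(v+.5)/6-.5+128) for _,(u,v) in o])
for extra in (0,1):
    if extra: L=L+[(190,-17,45),(190,17,45)]; px=np.vstack([px,np.array([(692,308),(696,269)])*.64-.2])
    x,r=fitw(c,L,px,(.5612,.106,1.4997)); print(np.round(x,4),np.round(r,1).tolist())
# carrier, from w1 predicted
Lc=np.array([(-6,12,93),(-6,-12,93),(-22,-24,0)])/1000; print(np.round(wproj(c,W((.4659,-.2471,1.9103),Lc))/.64))
```

```text
[0.5621 0.1067 1.5064] [[0.1, 3.7], [0.7, -0.7], [-0.9, -0.1], [0.0, -0.1], [-1.7, -0.8], [-1.4, -0.2], [0.7, 0.3], [1.3, 0.3], [-0.0, -0.3], [-0.1, -0.4], [0.5, 1.3]]
[0.5618 0.1066 1.5103] [[-0.1, 3.9], [0.5, -0.5], [-0.9, 0.1], [0.0, 0.0], [-1.9, -0.8], [-1.4, -0.2], [0.7, 0.2], [1.3, 0.1], [-0.2, -0.5], [-0.2, -0.6], [0.4, 1.1], [0.2, 0.2], [1.1, 0.2]]
[[ 11. 209.]
 [ 21. 236.]
 [ 80. 239.]]
```

>>> {"fn": "step_arm", "kwargs": {
  "commands": [0.005,-0.03,0,0,0,-2,0.012,-0.07,0,0,0,-5,0.02,-0.11,0,0,0,-8,0.03,-0.155,0,0,0,-11,0.04,-0.2,0,0,0,-14,0.05,-0.24,0,0,0,-18,0.057,-0.28,0,0,0,-21,0.061,-0.305,0.01,0,0,-23.4,0.061,-0.305,0.02,0,0,-23.4,0.061,-0.305,0.02,0,0,-23.4]
}}

```text
t: 3.15
tcp_pos: [0.4656, -0.2471, 0.21]
tool_rot: [-0.168, 0.986, 0.002, -0.001]
force: [-0.4, -0.7, -0.1]
finger_gap: 0.401
gripper_force: 0.0
```

Run:
```python
from h import *
c=wrist("w2"); print(c["p"],c["q"])
L=np.array([(-6,12,93),(-6,-12,93),(6,-12,93),(6,12,93),(-22,24,30),(-22,-24,30),(22,-24,30),(22,24,30),(42,0,30)])/1000
u=wproj(c,W((.4659,-.2471,1.9103),L)); o=np.maximum(np.round(u.mean(0)).astype(int)-[60,45],0)
print(o,np.round((u-o+.5)*6-.5).tolist())
im=np.clip(255*(c["pixels"]/255.)**.6,0,255).astype(np.uint8)[o[1]:o[1]+95,o[0]:o[0]+130]
cv2.imwrite("pics/w2.png",cv2.resize(im,None,fx=6,fy=6,interpolation=cv2.INTER_CUBIC))
```

```text
[ 0.4656178  -0.24710953  0.20995055] [-0.16797157  0.98578977  0.00169663 -0.00109861]
[202 138] [[299.0, 250.0], [301.0, 402.0], [379.0, 402.0], [379.0, 250.0], [219.0, 109.0], [224.0, 359.0], [456.0, 359.0], [459.0, 108.0], [564.0, 236.0]]
```

View pics/w2.png

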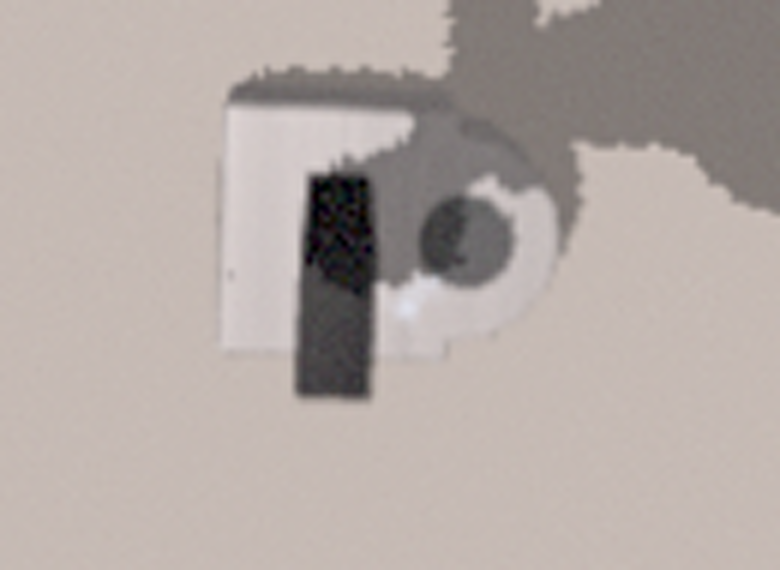

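The crop confirms the aluminium carrier: block corners at (228,103), (222,352) and (447,355), tab top's near edge at (295,397) to (370,398), nose tip at (557,240).

Run:
```python
from h import *
c=pickle.load(open("w2.pkl","rb"))
o=[((-22,24,30),(228,103)),((-22,-24,30),(222,352)),((22,-24,30),(447,355)),((42,0,30),(557,240)),((-6,-12,93),(295,397)),((6,-12,93),(370,398))]
L=[a for a,_ in o]; px=np.array([((u+.5)/6-.5+202,(v+.5)/6-.5+138) for _,(u,v) in o])
x,r=fitw(c,L,px,(.4659,-.2471,1.91)); print(np.round(x,4),np.degrees(x[2]),np.round(r,1).tolist())
R=Ro.from_quat(c["q"]).as_matrix(); print(R.T@(np.r_[x[:2],.056]-c["p"]),np.degrees(np.arctan2(R[1,1],R[0,1])))
```

```text
[ 0.4654 -0.2478  1.8756] 107.46460380445733 [[-1.1, -0.4], [-0.8, -0.0], [0.3, 0.7], [0.7, -0.1], [-0.0, -0.1], [0.5, 0.1]]
[ 0.0001906  -0.00110588  0.153948  ] 109.33967607281227
```

>>> {"fn": "step_arm", "kwargs": {
  "commands": [0,-0.001,0.02,0,0,1,0,-0.001,0.045,0,0,1.5,0,-0.001,0.07,0,0,1.5,0,-0.001,0.095,0,0,1.5,0,-0.001,0.115,0,0,1.5,0,-0.001,0.13,0,0,1.5,0,-0.001,0.142,0,0,1.5,0,-0.001,0.15,0,0,1.5,0,-0.001,0.154,0,0,1.5,0,-0.001,0.154,0,0,1.5]
}}

```text
t: 4.2
tcp_pos: [0.4672, -0.249, 0.0573]
tool_rot: [-0.156, 0.988, 0.0, -0.0]
force: [-0.8, -0.5, 0.3]
finger_gap: 0.406
gripper_force: 0.0
```

>>> {"fn": "step_arm", "kwargs": {
  "commands": [0,0,0,0,0,0,0,0,0,0,0,0,0,0,0,0,0,0,0,0,0,0,0,0,0,0,0,0,0,0,0,0,0,0,0,0,0,0,0,0,0,0,0,0,0,0,0,0,0,0,0,0,0,0,0,0,0,0,0,0],
  "jaw": 0,
  "grip_force": 60
}}

```text
t: 5.2
tcp_pos: [0.4672, -0.2493, 0.0578]
tool_rot: [-0.156, 0.988, -0.0, 0.0]
force: [0.1, 3.1, 5.0]
finger_gap: 0.13
gripper_force: 61.3
```

>>> {"fn": "step_arm", "kwargs": {
  "commands": [0,0,-0.01,0,0,0,0,0,-0.03,0,0,0,0,0,-0.05,0,0,0,0,0,-0.07,0,0,0,0,0,-0.085,0,0,0,-0.01,0.014,-0.09,0,0,2,-0.027,0.038,-0.09,0,0,4,-0.045,0.063,-0.09,0,0,6,-0.063,0.088,-0.09,0,0,8,-0.08,0.113,-0.09,0,0,10]
}}

```text
t: 6.2
tcp_pos: [0.5082, -0.1162, 0.1471]
tool_rot: [-0.068, 0.998, 0.0, -0.0]
force: [1.0, 0.7, -4.1]
finger_gap: 0.13
gripper_force: 59.9
```

>>> {"fn": "step_arm", "kwargs": {
  "commands": [-0.012,0.026,0,0,0,2,-0.024,0.052,0,0,0,4,-0.036,0.078,0,0,0,6,-0.048,0.102,0,0,0,8,-0.058,0.122,0,0,0,10,-0.066,0.14,0,0,0,11,-0.071,0.15,0,0,0,11.5,-0.0724,0.153,0,0,0,11.5,-0.0724,0.153,0,0,0,11.5,-0.0724,0.153,0,0,0,11.5]
}}

```text
t: 7.2
tcp_pos: [0.5587, 0.0435, 0.1472]
tool_rot: [0.032, 1.0, -0.0, -0.0]
force: [-0.0, 0.5, -3.6]
finger_gap: 0.13
gripper_force: 59.9
```

Run:
```python
from h import *
c=wrist("w3"); print(c["p"],c["q"])
im=np.clip(255*(c["pixels"]/255.)**.6,0,255).astype(np.uint8)[125:275,190:350]
cv2.imwrite("pics/w3.png",cv2.resize(im,None,fx=4,fy=4,interpolation=cv2.INTER_CUBIC))
L=np.array([(-115,30,32),(-115,-30,32),(-35,30,32),(-35,-30,32),(-12,-26,45),(0,-26,45),(0,17,45),(0,-17,45)])/1000
f=lambda u:np.round((u-[190,125]+.5)*4-.5).tolist()
print(f(wproj(c,W((.562,.1066,1.508),L))))
# carrier relative to tool frame: predicted at offset (0,0)
R=Ro.from_quat(c["q"]).as_matrix(); y=np.arctan2(R[1,1],R[0,1]); print(np.degrees(y))
L=np.array([(-22,24,30),(-22,-24,30),(22,-24,30),(42,0,30),(-6,-12,93)])/1000; X=W((*c["p"][:2],y),L); X[:,2]+=c["p"][2]-.0578
print(f(wproj(c,X)))
```

```text
[0.55871238 0.0435098  0.14718733] [ 3.16052914e-02  9.99500343e-01 -2.22251954e-04 -3.46505982e-04]
[[46.0, 138.0], [59.0, 390.0], [406.0, 137.0], [398.0, 391.0], [505.0, 395.0], [557.0, 394.0], [570.0, 209.0], [560.0, 357.0]]
86.37770591618433
[[132.0, 274.0], [144.0, 554.0], [411.0, 554.0], [542.0, 420.0], [224.0, 732.0]]
```

View pics/w3.png

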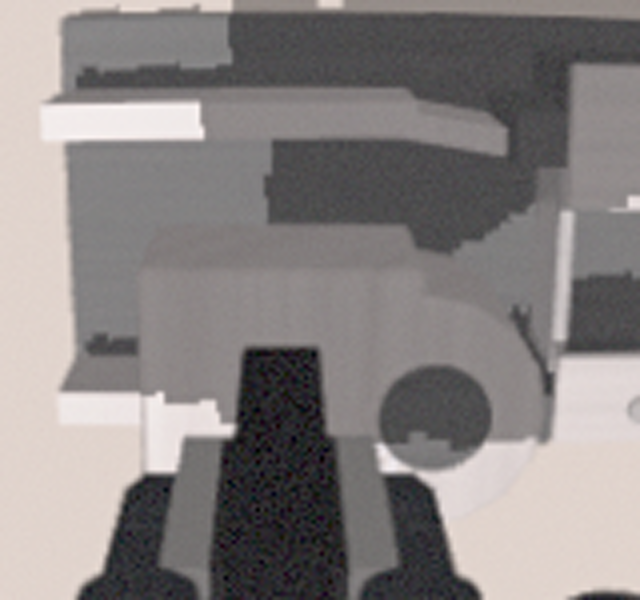

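>>> {"fn": "step_arm", "kwargs": {
  "commands": [0,0,0.01,0,0,0,0,0,0.025,0,0,0,0,0,0.04,0,0,0,0,0,0.053,0,0,0,0,0,0.063,0,0,0,0,0,0.071,0,0,0,0,0,0.076,0,0,0,0,0,0.079,0,0,0,0,0,0.08,0,0,0,0,0,0.08,0,0,0]
}}

```text
t: 8.25
tcp_pos: [0.5593, 0.0443, 0.0675]
tool_rot: [0.031, 1.0, -0.0, 0.0]
force: [-0.1, -0.2, -3.2]
finger_gap: 0.137
gripper_force: 60.0
```

>>> {"fn": "step_arm", "kwargs": {
  "commands": [0,0,0.0005,0,0,0,0,0,0.001,0,0,0,0,0,0.0015,0,0,0,0,0,0.002,0,0,0,0,0,0.0025,0,0,0,0,0,0.003,0,0,0,0,0,0.0033,0,0,0,0,0,0.0033,0,0,0,0,0,0.0033,0,0,0,0,0,0.0033,0,0,0]
}}

```text
t: 9.25
tcp_pos: [0.5591, 0.0443, 0.064]
tool_rot: [0.031, 1.0, -0.0, -0.0]
force: [0.0, 0.5, -4.7]
finger_gap: 0.13
gripper_force: 60.0
```

>>> {"fn": "step_arm", "kwargs": {
  "commands": [0,0,0.0003,0,0,0,0,0,0.0006,0,0,0,0,0,0.0009,0,0,0,0,0,0.0012,0,0,0,0,0,0.0012,0,0,0,0,0,0.0012,0,0,0,0,0,0.0012,0,0,0,0,0,0.0012,0,0,0,0,0,0.0012,0,0,0,0,0,0.0012,0,0,0]
}}

```text
t: 10.25
tcp_pos: [0.5592, 0.0444, 0.0638]
tool_rot: [0.031, 1.0, -0.0, 0.0]
force: [-0.4, -0.2, 5.3]
finger_gap: 0.134
gripper_force: 61.5
```

>>> {"fn": "step_arm", "kwargs": {
  "commands": [0,0,0,0,0,0,0,0,0,0,0,0,0,0,0,0,0,0,0,0,0,0,0,0,0,0,0,0,0,0,0,0,-0.0005,0,0,0,0,0,-0.001,0,0,0,0,0,-0.001,0,0,0,0,0,-0.001,0,0,0,0,0,-0.001,0,0,0],
  "jaw": 25
}}

```text
t: 11.25
tcp_pos: [0.559, 0.0443, 0.0638]
tool_rot: [0.031, 1.0, -0.0, 0.0]
force: [0.7, -0.3, -0.2]
finger_gap: 0.247
gripper_force: 0.0
```

Run:
```python
from h import *
from station import manip
c=wrist("w4"); print(c["p"],c["q"])
g=lambda im:np.clip(255*(im/255.)**.6,0,255).astype(np.uint8)
a=cv2.resize(g(c["pixels"][110:260,190:330]),(560,600),interpolation=cv2.INTER_CUBIC)
cv2.imwrite("pics/w4.png",a)
```

```text
[0.55904361 0.04434595 0.06381869] [ 3.13626252e-02  9.99508072e-01 -6.17021312e-06  9.37554751e-06]
```

View pics/w4.png

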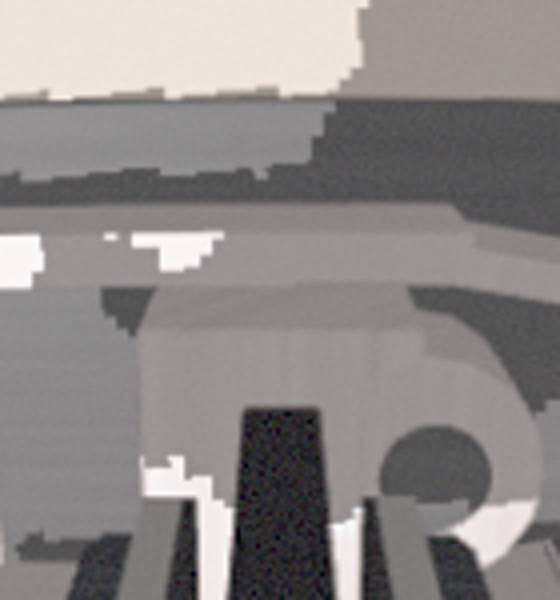

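The carrier sits flat between the bay walls, with its tail at about (140,330) and its round nose facing right towards the flap. The released fingers stand either side of the tab at (280,480). Next I regrip and push.

>>> {"fn": "step_arm", "kwargs": {
  "commands": [0,0,0,0,0,0,0,0,0,0,0,0,0,0,0,0,0,0,0,0,0,0,0,0,0,0,0,0,0,0,0,0.001,0,0,0,0,0,0.003,0,0,0,0,0,0.005,0,0,0,0,0,0.007,0,0,0,0,0,0.009,0,0,0,0],
  "jaw": 0,
  "grip_force": 60
}}

```text
t: 12.3
tcp_pos: [0.5601, 0.0533, 0.0639]
tool_rot: [0.031, 1.0, -0.0, 0.0]
force: [0.1, 0.7, -3.0]
finger_gap: 0.136
gripper_force: 58.5
```

>>> {"fn": "step_arm", "kwargs": {
  "commands": [0,0.002,0,0,0,0,0,0.004,0,0,0,0,0,0.006,0,0,0,0,0,0.008,0,0,0,0,0,0.01,0,0,0,0,0,0.012,0,0,0,0,0,0.014,0,0,0,0,0,0.016,0,0,0,0,0,0.018,0,0,0,0,0,0.02,0,0,0,0]
}}

```text
t: 13.3
tcp_pos: [0.5605, 0.0727, 0.0639]
tool_rot: [0.031, 1.0, -0.001, -0.0]
force: [0.4, -4.6, 2.2]
finger_gap: 0.132
gripper_force: 59.4
```

>>> {"fn": "step_arm", "kwargs": {
  "commands": [0,0.002,0,0,0,0,0,0.004,0,0,0,0,0,0.006,0,0,0,0,0,0.008,0,0,0,0,0,0.01,0,0,0,0,0,0.012,0,0,0,0,0,0.014,0,0,0,0,0,0.016,0,0,0,0,0,0.018,0,0,0,0,0,0.02,0,0,0,0]
}}

```text
t: 14.3
tcp_pos: [0.5626, 0.0925, 0.064]
tool_rot: [0.031, 1.0, -0.001, 0.001]
force: [1.7, -3.9, -0.2]
finger_gap: 0.128
gripper_force: 59.0
```

>>> {"fn": "step_arm", "kwargs": {
  "commands": [0,0.002,0,0,0,0,0,0.004,0,0,0,0,0,0.006,0,0,0,0,0,0.008,0,0,0,0,0,0.01,0,0,0,0,0,0.012,0,0,0,0,0,0.014,0,0,0,0,0,0.016,0,0,0,0,0,0.018,0,0,0,0,0,0.02,0,0,0,0]
}}

```text
t: 15.3
tcp_pos: [0.5646, 0.1127, 0.064]
tool_rot: [0.031, 1.0, -0.0, 0.001]
force: [1.3, -4.8, 0.9]
finger_gap: 0.133
gripper_force: 59.4
```

>>> {"fn": "step_arm", "kwargs": {
  "commands": [0.0001,0.002,0,0,0,0,0.0002,0.005,0,0,0,0,0.0003,0.008,0,0,0,0,0.0004,0.011,0,0,0,0,0.0006,0.014,0,0,0,0,0.0008,0.017,0,0,0,0,0.001,0.02,0,0,0,0,0.0012,0.023,0,0,0,0,0.0014,0.026,0,0,0,0,0.0015,0.029,0,0,0,0]
}}

```text
t: 16.3
tcp_pos: [0.5639, 0.1424, 0.064]
tool_rot: [0.031, 1.0, -0.0, 0.0]
force: [2.1, -9.6, 6.1]
finger_gap: 0.13
gripper_force: 60.0
```

>>> {"fn": "step_arm", "kwargs": {
  "commands": [0.0001,0.002,0,0,0,0,0.0002,0.005,0,0,0,0,0.0003,0.008,0,0,0,0,0.0004,0.011,0,0,0,0,0.0006,0.014,0,0,0,0,0.0008,0.017,0,0,0,0,0.001,0.02,0,0,0,0,0.0012,0.023,0,0,0,0,0.0014,0.026,0,0,0,0,0.0015,0.029,0,0,0,0]
}}

```text
t: 17.3
tcp_pos: [0.5641, 0.1714, 0.064]
tool_rot: [0.031, 1.0, -0.0, 0.0]
force: [2.1, -7.7, 0.4]
finger_gap: 0.132
gripper_force: 59.0
```

>>> {"fn": "step_arm", "kwargs": {
  "commands": [0,0.002,0,0,0,0,0,0.004,0,0,0,0,0,0.006,0,0,0,0,0,0.008,0,0,0,0,0,0.01,0,0,0,0,0,0.012,0,0,0,0,0,0.014,0,0,0,0,0,0.015,0,0,0,0,0,0.016,0,0,0,0,0,0.016,0,0,0,0]
}}

```text
t: 18.3
tcp_pos: [0.5641, 0.1876, 0.0639]
tool_rot: [0.032, 1.0, 0.0, -0.001]
force: [-0.3, -4.4, 5.2]
finger_gap: 0.136
gripper_force: 60.0
```

>>> {"fn": "step_arm", "kwargs": {
  "commands": [0,0.0005,0,0,0,0,0,0.001,0,0,0,0,0,0.0015,0,0,0,0,0,0.002,0,0,0,0,0,0.0025,0,0,0,0,0,0.003,0,0,0,0,0,0.0035,0,0,0,0,0,0.004,0,0,0,0,0,0.004,0,0,0,0,0,0.004,0,0,0,0]
}}

```text
t: 19.3
tcp_pos: [0.5638, 0.1909, 0.0639]
tool_rot: [0.031, 1.0, -0.0, -0.002]
force: [-0.4, -5.3, 7.2]
finger_gap: 0.13
gripper_force: 60.3
```

>>> {"fn": "step_arm", "kwargs": {
  "commands": [0,0,-0.0002,0,0,0,0,0,-0.0005,0,0,0,0,0.0005,-0.0005,0,0,0,0,0.001,-0.0005,0,0,0,0,0.0015,-0.0005,0,0,0,0,0.002,-0.0005,0,0,0,0,0.0025,-0.0005,0,0,0,0,0.003,-0.0005,0,0,0,0,0.003,-0.0005,0,0,0,0,0.003,-0.0005,0,0,0]
}}

```text
t: 20.3
tcp_pos: [0.564, 0.193, 0.064]
tool_rot: [0.031, 1.0, -0.001, -0.002]
force: [-0.2, -8.9, 6.7]
finger_gap: 0.133
gripper_force: 59.9
```

>>> {"fn": "step_arm", "kwargs": {
  "commands": [0,0.0003,0,0,0,0,0,0.0006,0,0,0,0,0,0.0009,0,0,0,0,0,0.0012,0,0,0,0,0,0.0015,0,0,0,0,0,0.0015,0,0,0,0,0,0.0015,0,0,0,0,0,0.0015,0,0,0,0,0,0.0015,0,0,0,0,0,0.0015,0,0,0,0]
}}

```text
t: 21.3
tcp_pos: [0.5641, 0.1938, 0.0641]
tool_rot: [0.031, 1.0, -0.002, -0.002]
force: [-0.1, -9.8, 6.1]
finger_gap: 0.132
gripper_force: 60.0
```

Run:
```python
from station import manip
import numpy as np
for i in range(4):
    manip.snapshot("side"); s=manip.sense(); print(np.round(s["tcp_pos"],5),np.round(s["force"],2),np.round(s["ft_torque"],2),np.round(s["tool_rot"],4))
```

```text
[0.5641  0.19381 0.06409] [-0.97 -9.51  6.14] [-1.91  0.04 -0.04] [ 0.0307  0.9995 -0.0018 -0.0018]
[0.56412 0.1938  0.06409] [  1.22 -10.05   6.27] [-1.87  0.09  0.01] [ 0.0307  0.9995 -0.0018 -0.0018]
[0.56411 0.1938  0.06409] [-0.65 -9.83  6.5 ] [-1.86  0.04 -0.02] [ 0.0307  0.9995 -0.0018 -0.0018]
[0.5641  0.19381 0.06409] [ -0.39 -10.1    6.21] [-1.88  0.07 -0.08] [ 0.0307  0.9995 -0.0018 -0.0018]
```

>>> {"fn": "step_arm", "kwargs": {
  "commands": [0,0,-0.0002,0,0,0,0,0,-0.0004,0,0,0,0,0,-0.0006,0,0,0,0,0,-0.0006,0,0,0,0,0,-0.0006,0,0,0,0,0.0003,-0.0006,0,0,0,0,0.0006,-0.0006,0,0,0,0,0.0009,-0.0006,0,0,0,0,0.001,-0.0006,0,0,0,0,0.001,-0.0006,0,0,0]
}}

```text
t: 22.5
tcp_pos: [0.5642, 0.1946, 0.0642]
tool_rot: [0.031, 1.0, -0.002, -0.002]
force: [-0.0, -10.9, 2.6]
finger_gap: 0.128
gripper_force: 59.6
```

```bash
cat > s.py <<'E'
from station import manip
import numpy as np
a=[]
for i in range(4):
    manip.snapshot("side"); s=manip.sense(); a.append(np.r_[s["tcp_pos"]*1000,s["force"],s["ft_torque"],s["tool_rot"]*1000])
print(np.round(np.mean(a,0),2).tolist())
E
python3 s.py
```

```text
[564.12, 194.57, 64.16, 0.48, -10.3, 3.21, -2.03, -0.08, -0.03, 30.67, 999.53, -2.02, -1.99]
```

>>> {"fn": "step_arm", "kwargs": {
  "commands": [0,0.0003,-0.0001,0,0,0,0,0.0006,-0.0002,0,0,0,0,0.0009,-0.0002,0,0,0,0,0.0012,-0.0002,0,0,0,0,0.0014,-0.0002,0,0,0,0,0.0014,-0.0002,0,0,0,0,0.0014,-0.0002,0,0,0,0,0.0014,-0.0002,0,0,0,0,0.0014,-0.0002,0,0,0,0,0.0014,-0.0002,0,0,0]
}}

```text
t: 23.7
tcp_pos: [0.5642, 0.1954, 0.0642]
tool_rot: [0.031, 1.0, -0.002, -0.002]
force: [0.1, -11.8, 3.0]
finger_gap: 0.13
gripper_force: 59.5
```

```bash
python3 s.py
python3 - <<'E'
from h import *
c=wrist("w5"); print(c["p"],c["q"])
im=np.clip(255*(c["pixels"]/255.)**.6,0,255).astype(np.uint8)
c1=pickle.load(open("w1.pkl","rb"))
L=np.array([(x,y,z) for x in (0,79,126,130,140) for y,z in ((0,36),)])/1000
print(np.round(wproj(c,W((.562,.1066,1.508),L))).tolist())
a=im[110:260,150:400]
cv2.imwrite("pics/w5.png",cv2.resize(a,None,fx=3.2,fy=3.2,interpolation=cv2.INTER_CUBIC))
E
```

```text
[564.17, 195.45, 64.24, 0.42, -12.24, 2.86, -2.35, -0.12, -0.03, 30.54, 999.53, -2.44, -2.11]
[0.56415135 0.1954635  0.06422362] [ 0.03050269  0.99952943 -0.00244393 -0.00213011]
[[128.0, 232.0], [244.0, 235.0], [317.0, 235.0], [324.0, 235.0], [338.0, 234.0]]
```

View pics/w5.png

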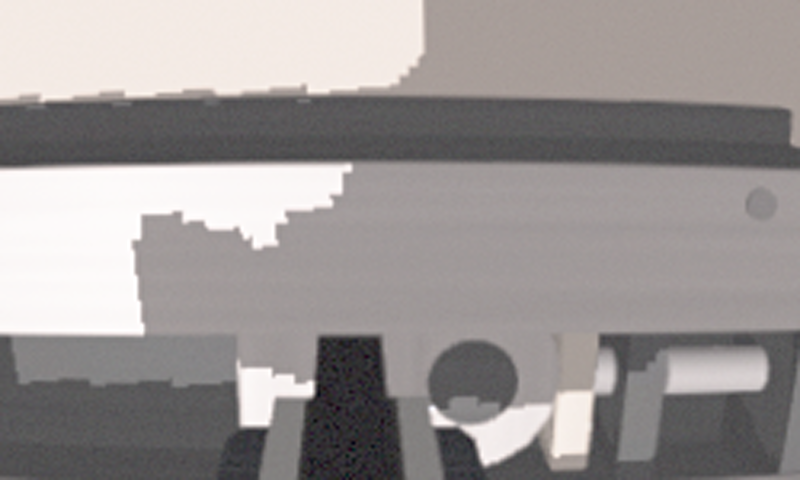

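The picture shows the carrier in the chamber with its nose on the white pad at (575,410). Force rises about 2.2 N/mm, so the pad load is about 10 N after friction. I back off gently, then release and lift.

>>> {"fn": "step_arm", "kwargs": {
  "commands": [0,-0.0005,0,0,0,0,0,-0.001,0,0,0,0,0,-0.0018,0,0,0,0,0,-0.0026,0,0,0,0,0,-0.0034,0,0,0,0,0,-0.0042,0,0,0,0,0,-0.005,0,0,0,0,0,-0.0055,0,0,0,0,0,-0.0055,0,0,0,0,0,-0.0055,0,0,0,0]
}}

```text
t: 24.95
tcp_pos: [0.564, 0.1925, 0.0641]
tool_rot: [0.031, 1.0, -0.0, -0.002]
force: [0.1, -3.7, -5.7]
finger_gap: 0.132
gripper_force: 58.4
```

>>> {"fn": "step_arm", "kwargs": {
  "commands": [0,0,0.0003,0,0,0,0,0,0.0003,0,0,0,0,0,0.0003,0,0,0,0,0,0.0003,0,0,0,0,0,0.0003,0,0,0,0,0,0.0003,0,0,0,0,0,0.0003,0,0,0,0,0,0.0003,0,0,0,0,0,0.0003,0,0,0,0,0,0.0003,0,0,0],
  "jaw": 30
}}

```text
t: 25.95
tcp_pos: [0.5654, 0.1926, 0.0648]
tool_rot: [0.031, 1.0, 0.0, -0.0]
force: [0.2, 0.2, -0.2]
finger_gap: 0.301
gripper_force: 0.0
```

>>> {"fn": "step_arm", "kwargs": {
  "commands": [0,0,-0.003,0,0,0,0,0,-0.008,0,0,0,0,0,-0.018,0,0,0,0,0,-0.032,0,0,0,0,0,-0.05,0,0,0,0,0,-0.07,0,0,0,0,0,-0.09,0,0,0,0,0,-0.11,0,0,0,0,0,-0.125,0,0,0,0,0,-0.13,0,0,0]
}}

```text
t: 26.95
tcp_pos: [0.5667, 0.1929, 0.1981]
tool_rot: [0.031, 1.0, 0.0, 0.003]
force: [0.1, 0.1, -0.0]
finger_gap: 0.302
gripper_force: 0.0
```

Run:
```python
from h import *
from station import manip
c=wrist("w6"); print(c["p"],c["q"],manip.sense()["force"])
cs=manip.snapshot("side"); pickle.dump(cs,open("side2.pkl","wb"))
P=(.562,.1066,1.508)
px=wproj(c,W(P,np.array([(0,0,32),(0,-17,45),(0,17,45),(85,-12,99),(85,12,99),(127,0,30)])/1000)); print(np.round(px).tolist())
# brightness profile along slot centre line y=-5..10 at z=32 (wrist), rectified: x -10..180
for y in(-8,0,8):
    X=np.array([(x,y,32) for x in range(-8,140,4)])/1000.; u=wproj(c,W(P,X)).round().astype(int)
    print(y,[int(c["pixels"][min(v,383),min(k,511)].mean()) for k,v in u])
```

```text
[0.56668521 0.1928855  0.19807289] [3.13015400e-02 9.99506387e-01 4.63989155e-04 2.64224944e-03] [0.24928511 0.36563642 0.96004284]
[[180.0, 179.0], [178.0, 198.0], [176.0, 167.0], [257.0, 211.0], [257.0, 184.0], [296.0, 179.0]]
-8 [62, 61, 185, 51, 37, 26, 28, 32, 32, 31, 30, 31, 31, 35, 34, 33, 29, 28, 181, 196, 191, 192, 45, 43, 39, 99, 190, 185, 195, 189, 190, 187, 183, 76, 146, 179, 41]
0 [63, 62, 187, 53, 48, 32, 61, 64, 62, 65, 66, 65, 66, 64, 66, 65, 67, 68, 195, 198, 193, 193, 15, 12, 14, 39, 81, 92, 68, 70, 67, 71, 181, 181, 181, 183, 110]
8 [64, 60, 186, 52, 43, 31, 64, 61, 62, 65, 64, 63, 63, 62, 60, 65, 65, 65, 202, 195, 193, 200, 0, 5, 2, 57, 84, 78, 26, 71, 68, 86, 182, 182, 178, 184, 61]
```

Run:
```python
from h import *
P=(.562,.1066,1.508)
for n in("w1","w6"):
    c=pickle.load(open(n+".pkl","rb")); g=c["pixels"].mean(2).astype(np.float32); o=[]
    for y in(-14,-7,0,7,14):
        xs=np.arange(-8,10,.25); u=wproj(c,W(P,np.array([(x,y,32) for x in xs])/1000.)).astype(np.float32)
        v=cv2.remap(g,u[:,:1],u[:,1:],cv2.INTER_LINEAR).ravel(); w=np.clip(v-90,0,None); o.append(round(float((w*xs).sum()/max(w.sum(),1)),2))
    print(n,o)
from station import manip; manip.sign_off()
```

```text
w1 [1.98, 1.95, 2.1, 2.06, 4.54]
w6 [0.2, 0.17, 0.1, 0.07, 0.21]
the job is handed in; nothing more can be done
```

The carrier is inside the lock with its nose at the pad and the flap shut behind it. I pressed the pad with an estimated 10 N (12.2 N total push, less friction), then let go and lifted the arm clear. I handed it in at about 27 s, without a final check on the cork, jar and cup; the arm's path stayed clear of them.

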